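Probe the post socket with the depth rod and fit the body post that matches

ROBOT

A 7-joint arm with a two-finger parallel gripper is mounted at the origin on the work surface. World frame = base frame: x ahead of the robot, y to its left, z up, the work surface at z = 0. Lengths are in m, angles in rad, forces in N, time in s.
With the tool pointing down it reaches from about 0.4 to 0.875 m from the base axis. Payload 19.3 kg.
Tool frame: the origin (TCP) lies at the very end of the fingers, on their centre line; the grasp point (between the pads) lies 19 mm behind it; z points along the fingers, y is the line along which they close (so a half turn about z gives the same grasp; the last joint's range is limited). The gripper opens to 85 mm and grips with 20 to 120 N. Pads are 22 mm wide; open, the fingers measure 114 mm over their backs; the gripper's body (76 mm by 85 mm) begins 54 mm behind the grasp point. The pads swing forward as they close: fully open they stand 13 mm farther back than shut.
Start: joints at [-1.271, 0.521, -0.036, 1.599, 0.021, 1.021, -0.113], TCP at [0.226, 0.583, 0.231] pointing down, gripper open.
Joint ranges: [-2.91, 2.91], [-0.3, 2.13], [-1.5, 1.42], [0.17, 2.43], [-1.26, 4.41], [0.16, 1.93], [-2.52, 2.52]. Speed limits (rad/s): [1.89, 1.89, 2.39, 2.39, 3.01, 3.01, 3.01].

INTERFACE

Orientations are given as [roll, pitch, yaw] about the fixed x, y, z axes, in that order (R = Rz(yaw) Ry(pitch) Rx(roll)).
In Python, from workcell import monitor, optics, job_done gives the robot as it stands.
- The arm moves only by the shell command python3 -m handwheel 'ROWS' [FORCE]. ROWS is JSON, a list of rows, each an object of numbers: "dx", "dy", "dz": the shift along the tool's x, y, z in cm; "wx", "wy", "wz": the turn, a rotation vector about the tool's x, y, z in rad; "claw": the opening in per cent of the stroke, from 0 (shut) to 100 (fully open). A call has 1 to 8 rows; each row shifts and turns the commanded pose from where the row before left it, along the tool's axes as they then stand; what a row does not reach is not made up. A row lasts 1/8 s, in which the tool goes at most 62.5 mm and 10.7 degrees, less where a joint would pass 70% of its speed; a pose out of reach is approached as far as the arm can. A call with a gripper value outside its range is refused whole. The fingers move at their own pace and stop on an object; FORCE is the grip in N (left out, the last holds). Time passes only in rows, so rows that do not move let the fingers close. It gives the time, the measured TCP pose, the force, the opening and the grip force at its end, in the units of the state.
- monitor.observe(): the state, without advancing time (a new reading comes with each control period).
- optics.grab_frame(name): name is "scene" or "top" or "wrist"; returns a dict with "frame" (400x640x3 uint8, blue, green, red), "fovy" (degrees; the focal length in pixels is half the picture's height over the tangent of half this angle, whatever the lens; pixels are square), "cx", "cy" (the principal point, pixels), "R" (3x3) and "t" (3): a world point X has camera coordinates R X + t. Camera axes: x right, y down, z forward; pixel columns grow to the right and rows downward; lengths in m; the calibration is good to about 2 mm. A picture is of the moment at which its call begins. There is no depth.
- job_done(): hands the job in; it is judged then, once.
Trained networks look in the newest picture that a camera, given by its name, has taken for a name from the list of things; names that differ only in an ending like _2 or _b are one class to them, and where a whole thing is asked for, a point or a joint stands for the part that bears it (a point fixed in the world has none). Each returns a list of dicts, best first, with "p" (0 to 1); they miss things now and then, are a little off and sometimes report something else, mostly with a low value. They report only what shows in the picture. A call takes as long as a camera call.
- optics.masks_of(name, camera): "region" (400x640 bool, what is visible of it) and "rect" ([left, top, width, height] in pixels, round what is visible of it).
The state is a dict: "clock": time; "qpos": joint angles; "qd": joint speeds; "joint_efforts": joint torques, N m; "position": TCP position; "tool_rot": TCP orientation; "force": force on the tool from outside, world axes, zero at the start; "moment": the same for the moment, N m; "grip_width": finger opening in m; "finger_force": force on a finger pad.
Only numpy, scipy, OpenCV 4.12 (cv2) and the standard library are available. Lean on these libraries where they do the work, as an engineer would, in place of code of your own. Each camera call takes 0.05 s, during which the arm holds its last target. There are 200 camera calls.

TASK

The truck's bracket is short of one body post. Feel how deep its empty socket is by lowering the depth rod gently onto the bottom and letting it rest there for a moment, put the rod back in its stand, then take only the post that will end level with the three posts already fitted and push it gently but fully home in the socket. Leave the other posts in the rack and the rest of the bench as it is, and do not force anything against the socket.

Things in the scene. Friction and masses are not known exactly. Their poses are not given: they have to be found in the camera images.
- chassis: part of a model truck, fixed on a low bench stand: blue plate 190 (x) x 360 (y) mm, side rails to 45 mm, green motor (top at 80 mm) on its +y half, blue rectangular bracket on its -y half. Origin on the bench under the plate's middle, z up. The bracket's 40 mm square corner towers end 82 mm above the bench, at (x, y) = (55,-135), (-55,5), (55,5) mm with posts, (-55,-135) with the socket.
- fitted_top (a point): middle of the top of the nearest fitted post, on the tower at chassis (-55, 5) mm. The three fitted posts are black with white caps, 12 mm diameter, and end 40 mm above their towers.
- socket (a point): centre of the empty socket's mouth, level with the tower top (82 mm above the bench), axes as the chassis. A round blind upright bore, 13.5 mm diameter, 1.5 mm chamfer, with a hard flat bottom. It is 24, 32 or 40 mm deep; which one cannot be told from outside and changes from run to run.
- socket_grip (a point): point on the bore's axis 9 mm below its mouth, where two small sprung rubber pads in the wall (at +x and -x) leave 10.8 mm free. The 8 mm rod passes between them freely. A 12 mm post drags on them with about 3 to 9 N: it does not fall in but must be pushed all the way down, and stays where it is left.
- rod: depth rod, 130 mm long, 80 g: 8 mm steel shaft 85 mm long, above it an orange round handle of 22 mm diameter and 45 mm length. Origin in the middle of the shaft's flat tip, z along the rod towards the handle. Coloured rings round the shaft at 24 mm (red), 32 mm (yellow) and 40 mm (green) from the tip. At the start it stands upright in the stand, tip on the bench, handle at 85 to 130 mm height.
- rod_tip (a point): middle of the depth rod's tip (same as the rod's origin).
- stand: aluminium block 75 x 75 x 45 mm high, fixed; origin under its centre; an upright through hole of 14 mm diameter in the middle (3 mm chamfer), in which the rod stands with its tip on the bench.
- rack: light wooden block 190 (x) x 56 (y) x 32 mm high, fixed; origin under its centre; three upright through holes of 13.5 mm diameter at x = -55, 0 and 55 mm, one post in each, in an order that changes.
- post_short: round black body post with a red cap, 12 mm diameter, 64 mm long, 30 g, chamfered foot, standing upright in the rack with its foot on the bench. Origin in the middle of its foot, z towards the cap. Standing on the bottom of a 24 mm deep socket it ends 40 mm above the mouth.
- post_short_tip (a point): middle of the foot of the red-capped post (its origin).
- post_short_top (a point): middle of the top of the red-capped post.
- post_mid: round black body post with a yellow cap, 12 mm diameter, 72 mm long, 30 g, chamfered foot, standing upright in the rack with its foot on the bench. Origin in the middle of its foot, z towards the cap. Standing on the bottom of a 32 mm deep socket it ends 40 mm above the mouth.
- post_mid_tip (a point): middle of the foot of the yellow-capped post (its origin).
- post_mid_top (a point): middle of the top of the yellow-capped post.
- post_long: round black body post with a green cap, 12 mm diameter, 80 mm long, 30 g, chamfered foot, standing upright in the rack with its foot on the bench. Origin in the middle of its foot, z towards the cap. Standing on the bottom of a 40 mm deep socket it ends 40 mm above the mouth.
- post_long_tip (a point): middle of the foot of the green-capped post (its origin).
- post_long_top (a point): middle of the top of the green-capped post.
- screwdriver: screwdriver with red handle lying on the bench (bystander), about 200 mm long.
- pinion: dark steel pinion gear, 32 mm diameter, 20 mm high (bystander).
- shock: shock absorber with red spring lying on the bench, 135 mm long, 24 mm thick (bystander).

How it is judged:
On the way, in this order (a step that is already met when the one before it is completed fails the run):
1. the depth rod's tip rests on the bottom of the socket (light contact for 0.2 s) ((contact force between rod and bed_a_c0 above 0.7 N or contact force between rod and bed_b_c0 above 0.7 N or contact force between rod and bed_c_c0 above 0.7 N) and z of rod_tip in the frame of socket below -0.02 m), for 0.2 s.
2. the rod is back in its stand, upright, its tip down on the bench, let go (horizontal distance between rod_tip and stand below 0.006 m and height (world z) of rod_tip below 0.006 m and angle between rod's own z axis and vertical below 0.2 rad and contact force between rod and the fingers below 0.1 N), for 0.2 s.
3. the matching post stands on the bottom of the socket (((z of post_short_top in the frame of socket between 0.0375 and 0.0425 m and distance between post_short_tip and bed_c_c0 below 0.0115 m and angle between post_short's own z axis and vertical below 0.12 rad) or (z of post_mid_top in the frame of socket between 0.0375 and 0.0425 m and distance between post_mid_tip and bed_b_c0 below 0.0075 m and angle between post_mid's own z axis and vertical below 0.12 rad) or (z of post_long_top in the frame of socket between 0.0375 and 0.0425 m and distance between post_long_tip and bed_a_c0 below 0.0035 m and angle between post_long's own z axis and vertical below 0.12 rad))), for 0.2 s.
At the end, for the whole second after the job is handed in: The matching post stands upright (0.12 rad) and at rest on the bottom of the socket (within 2 mm), its top 40 mm (+-2.5) above the mouth, level with the others; the rod is upright in its stand, tip on the bench; the other two posts are within 20 mm of their start ((((z of post_short_top in the frame of socket between 0.0375 and 0.0425 m and distance between post_short_tip and bed_c_c0 below 0.0115 m and angle between post_short's own z axis and vertical below 0.12 rad) and distance of each of post_mid, post_long from where it was at the start of the episode below 0.02 m and linear speed of post_short below 0.01 m/s) or ((z of post_mid_top in the frame of socket between 0.0375 and 0.0425 m and distance between post_mid_tip and bed_b_c0 below 0.0075 m and angle between post_mid's own z axis and vertical below 0.12 rad) and distance of each of post_short, post_long from where it was at the start of the episode below 0.02 m and linear speed of post_mid below 0.01 m/s) or ((z of post_long_top in the frame of socket between 0.0375 and 0.0425 m and distance between post_long_tip and bed_a_c0 below 0.0035 m and angle between post_long's own z axis and vertical below 0.12 rad) and distance of each of post_short, post_mid from where it was at the start of the episode below 0.02 m and linear speed of post_long below 0.01 m/s)) and horizontal distance between rod_tip and stand below 0.006 m and height (world z) of rod_tip below 0.006 m and angle between rod's own z axis and vertical below 0.2 rad and linear speed of rod below 0.02 m/s); the robot touches nothing.
It fails at once if more than 35 N on the socket's bottom (contact force between any of bed_a_c0, bed_b_c0, bed_c_c0 and anything else above 35 N).
It fails at once if more than 35 N on the chassis or its bracket (contact force between chassis and anything else above 35 N).
It fails at once if a second post taken from its place (two posts more than 20 mm from where they started) (distance of each of post_short, post_mid from where it was at the start of the episode above 0.02 m or distance of each of post_short, post_long from where it was at the start of the episode above 0.02 m or distance of each of post_mid, post_long from where it was at the start of the episode above 0.02 m).
It fails at once if a bystander moved by more than 30 mm (distance of any of screwdriver, pinion, shock, tyre_c0, oil_bottle_c0, grease_jar_c0 from where it was at the start of the episode above 0.03 m).
It also fails if it takes over 72 s, if anything falls off the work surface, if the arm or the gripper's body presses on something with over 40 N, if the wrist force passes 120 N, or if a joint passes its speed limit or range.

## Working session

There is one attempt and no reset: what is moved stays moved. The work goes in short steps, Python scripts to look and compute and a shell command to move; the robot and the scene stay as the last step left them, time stands still between calls to the robot, and variables do not carry over. Pictures are saved under pics/ and viewed, at most 10 in all, crops included, and the job is handed in when it is done.

```bash
ls; mkdir -p pics; cat > h.py <<'E'
import numpy as np, cv2
from workcell import monitor, optics, job_done
def ray(c,u,v):
    f=200/np.tan(np.radians(c["fovy"])/2); R=np.array(c["R"]);t=np.array(c["t"])
    d=R.T@np.array([(u-c["cx"])/f,(v-c["cy"])/f,1]); return -R.T@t,d
def atz(c,u,v,z):
    o,d=ray(c,u,v); return o+d*(z-o[2])/d[2]
def proj(c,X):
    f=200/np.tan(np.radians(c["fovy"])/2); p=np.array(c["R"])@np.array(X)+np.array(c["t"])
    return np.array([c["cx"]+f*p[0]/p[2],c["cy"]+f*p[1]/p[2]])
E
python3 - <<'E'
from h import *
s=monitor.observe(); print({k:np.round(v,3).tolist() for k,v in s.items()})
for n in("top","scene"):
    c=optics.grab_frame(n); cv2.imwrite(f"pics/{n}0.png",c["frame"])
    print(n,c["fovy"],np.round(c["R"],3).tolist(),np.round(c["t"],3))
    for k in("rod","stand","rack","post_short","post_mid","post_long","chassis","screwdriver","pinion","shock"):
        print(k,[(round(m["p"],2),m["rect"]) for m in optics.masks_of(k,n)[:2]])
E
```

```text
pics
{'clock': 0.0, 'qpos': [-1.271, 0.522, -0.036, 1.6, 0.021, 1.021, -0.113], 'qd': [0.001, -0.001, -0.001, -0.0, 0.002, -0.001, -0.001], 'joint_efforts': [0.0, -92.711, 1.979, -36.994, 0.018, 0.008, -0.0], 'position': [0.226, 0.582, 0.231], 'tool_rot': [-3.14, 0.0, 2.772], 'force': [0.591, 0.524, 0.564], 'moment': [-0.012, 0.007, 0.035], 'finger_force': 0.0, 'grip_width': 0.085}
top 44.022327579214775 [[-0.042, -0.999, 0.003], [-0.973, 0.04, -0.227], [0.227, -0.013, -0.974]] [0.005 0.536 1.41 ]
rod [(0.5, [210.9, 235.1, 9.9, 7.2])]
stand []
rack [(0.61, [423.5, 196.3, 22.4, 66.3])]
post_short []
post_mid []
post_long []
chassis [(0.61, [241.9, 126.8, 131.2, 92.4])]
screwdriver [(0.69, [171.0, 155.0, 7.8, 62.8])]
pinion [(0.46, [303.5, 248.1, 11.1, 11.7]), (0.38, [169.6, 150.7, 11.8, 67.4])]
shock [(0.63, [455.7, 137.1, 34.5, 26.5])]
scene 51.82982682875284 [[-0.19, 0.982, -0.008], [0.835, 0.157, -0.527], [-0.516, -0.107, -0.85]] [ 0.086 -0.36   1.661]
rod [(0.65, [445.2, 237.7, 9.7, 59.2])]
stand [(0.66, [395.7, 199.2, 28.5, 28.4])]
rack [(0.58, [202.8, 161.5, 40.3, 48.8])]
post_short []
post_mid []
post_long []
chassis [(0.69, [255.7, 203.9, 126.7, 99.5]), (0.41, [204.6, 161.3, 38.0, 51.8])]
screwdriver [(0.87, [445.5, 238.6, 6.9, 59.8])]
pinion []
shock [(0.74, [146.6, 222.3, 32.0, 31.3])]
```

```bash
python3 - <<'E'
import cv2,numpy as np
a=cv2.imread("pics/top0.png")[100:290,130:530]; b=cv2.imread("pics/scene0.png")[140:330,110:510]
cv2.imwrite("pics/c0.png",np.vstack([cv2.resize(x,None,fx=1.55,fy=1.55,interpolation=2) if 0 else cv2.resize(x,(620,295),interpolation=2) for x in(a,b)]))
E
```

```text
(no output)
```

View pics/c0.png

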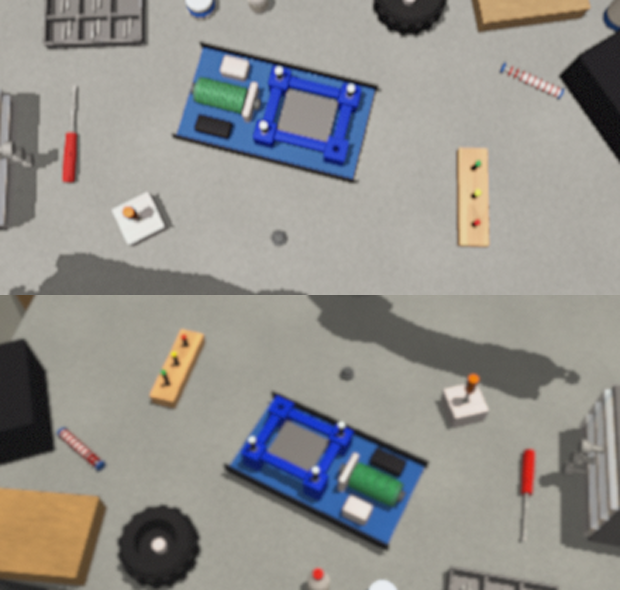

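View pics/top0.png

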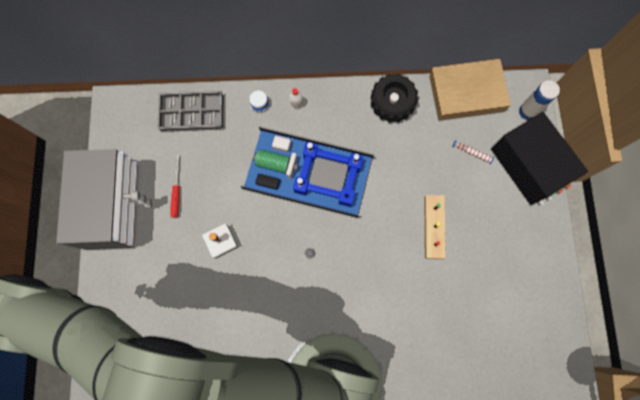

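The top view shows: stand with rod (orange handle top ≈ 213,237), the empty socket tower ≈ (347,197), fitted caps ≈ (310,147), (357,158), (300,182), and the rack with green (437,206), yellow (436,225) and red (437,244) caps. The scene view agrees with this.

```bash
python3 - <<'E'
from h import *
c=optics.grab_frame("top"); s=optics.grab_frame("scene")
def blob(c,lo,hi,roi):
    x0,y0,x1,y1=roi; h=cv2.cvtColor(c["frame"][y0:y1,x0:x1],cv2.COLOR_BGR2HSV)
    m=cv2.inRange(h,lo,hi); M=cv2.moments(m,True); return M["m10"]/max(M["m00"],1)+x0,M["m01"]/max(M["m00"],1)+y0,M["m00"]
b=blob(c,(8,150,100),(20,255,255),(195,215,240,265)); print("handle",b,atz(c,b[0],b[1],.125))
W=((0,0,170),(180,70,255))
for n,p in dict(f_c=(300,182),f_a=(310,147),f_b=(357,158)).items():
    b=blob(c,*W,(p[0]-6,p[1]-6,p[0]+7,p[1]+7)); print(n,b,atz(c,b[0],b[1],.122))
print("socket",atz(c,347,197,.082)); 
for n,p,z in(("g",(437,206),.08),("y",(436,225),.072),("r",(437,244),.064)):
    b=blob(c,(0,110,80),(180,255,255),(p[0]-4,p[1]-5,p[0]+6,p[1]+6)); print(n,b,atz(c,*p,z))
print("stand",atz(c,219,240,.045),"pinion",atz(c,310,253,.02))
print("rackcorners",[atz(c,*p,.032)[:2].round(3) for p in((427,196),(445,196),(445,258),(427,258))])
E
```

```text
handle (213.35714285714286, 236.57142857142858, 28.0) [0.41626903 0.31729783 0.125     ]
f_c (299.375, 180.29166666666666, 24.0) [0.56930517 0.07350179 0.122     ]
f_a (309.3181818181818, 144.95454545454547, 22.0) [0.67472688 0.04157895 0.122     ]
f_b (355.90909090909093, 156.0909090909091, 22.0) [ 0.63515804 -0.09249423  0.122     ]
socket [ 0.52360298 -0.06242213  0.082     ]
g (435.90909090909093, 207.0909090909091, 11.0) [ 0.48615895 -0.32414888  0.08      ]
y (437.2173913043478, 224.30434782608697, 23.0) [ 0.43147763 -0.31794092  0.072     ]
r (437.2068965517241, 242.86206896551724, 29.0) [ 0.37691373 -0.31759376  0.064     ]
stand [0.41790359 0.31904975 0.045     ] pinion [0.37129408 0.05341843 0.02      ]
rackcorners [array([ 0.528, -0.308]), array([ 0.526, -0.362]), array([ 0.338, -0.345]), array([ 0.341, -0.291])]
```

```bash
python3 -m handwheel '[{"dx":-4.5,"dy":-3,"claw":100},{"dx":-4.5,"dy":-3},{"dx":-4.5,"dy":-3},{"dx":-4.5,"dy":-3},{"dx":-4.5,"dy":-3},{"dx":-4.5,"dy":-3},{},{}]' 40
cat >> h.py <<'E'
def tool(d):
    from scipy.spatial.transform import Rotation as Ro
    return Ro.from_euler("xyz",monitor.observe()["tool_rot"]).as_matrix().T@np.array(d)*100
E
python3 - <<'E'
from h import *
c=optics.grab_frame("wrist"); cv2.imwrite("pics/w1.png",c["frame"]); s=monitor.observe()
print(s["position"],s["tool_rot"],c["fovy"])
R=np.array(c["R"]);print(R.round(3),-R.T@c["t"])
for k in("rod","stand"):
  for m in optics.masks_of(k,"wrist")[:2]: print(k,m["p"],m["rect"])
print(proj(c,[.416,.317,.13]),proj(c,s["position"]))
E
```

```text
[0.22590467 0.58275956 0.23129078] [3.14156897e+00 2.44191801e-05 2.77177079e+00] 60.90836970659004
[[ 0.361  0.933 -0.   ]
 [ 0.9   -0.348  0.261]
 [ 0.244 -0.095 -0.965]] [0.16385932 0.60492141 0.37432409]
[130.72141694 474.54319841] [320.62724261 255.87128874]schema error: expected keys dx, dy, dz, wx, wy, wz, claw
```

View pics/w1.png

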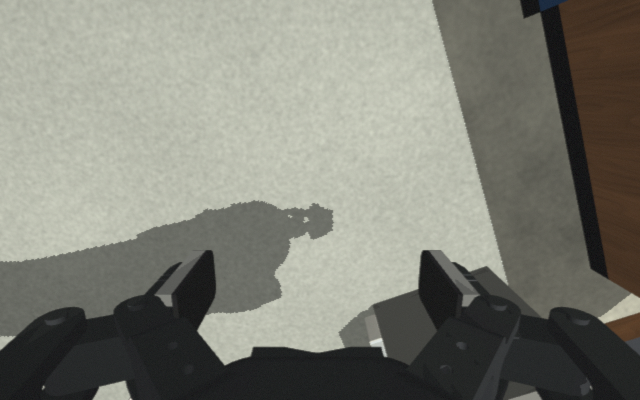

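The move was refused because each row needs every key. The wrist view shows the open fingers, with the TCP projecting near (320,256).

```bash
python3 -m handwheel '[{"dx":-4.5,"dy":-3,"dz":0,"wx":0,"wy":0,"wz":0,"claw":100},{"dx":-4.5,"dy":-3,"dz":0,"wx":0,"wy":0,"wz":0,"claw":100},{"dx":-4.5,"dy":-3,"dz":0,"wx":0,"wy":0,"wz":0,"claw":100},{"dx":-4.5,"dy":-3,"dz":0,"wx":0,"wy":0,"wz":0,"claw":100},{"dx":-4.5,"dy":-3,"dz":0,"wx":0,"wy":0,"wz":0,"claw":100},{"dx":-5.5,"dy":-3,"dz":0,"wx":0,"wy":0,"wz":0,"claw":100},{"dx":0,"dy":0,"dz":0,"wx":0,"wy":0,"wz":0,"claw":100},{"dx":0,"dy":0,"dz":0,"wx":0,"wy":0,"wz":0,"claw":100}]' 40
python3 - <<'E'
from h import *
c=optics.grab_frame("wrist"); cv2.imwrite("pics/w2.png",c["frame"]); s=monitor.observe()
print(s["position"],s["tool_rot"],s["qpos"])
for k in("rod","stand"):
  for m in optics.masks_of(k,"wrist")[:2]: print(k,m["p"],m["rect"])
print(proj(c,[.416,.317,.13]),proj(c,s["position"]))
E
```

```text
clock: 2.35
position: [0.4217, 0.314, 0.2313]
tool_rot: [3.141, -0.0, 2.771]
force: [-0.2, 1.6, -0.1]
grip_width: 0.0854
finger_force: 0.0
[0.42129762 0.31458691 0.23130578] [ 3.14134565e+00 -3.30833257e-04  2.77278817e+00] [-0.77630213  0.36428024  0.02908391  1.86230015 -0.01358294  0.91512028
  0.46114704]
rod 0.66 [306.8, 163.5, 32.1, 41.0]
stand 0.62 [268.0, 113.0, 109.9, 106.9]
[320.07324031 189.79891475] [321.37219905 254.68983708]
```

View pics/w2.png

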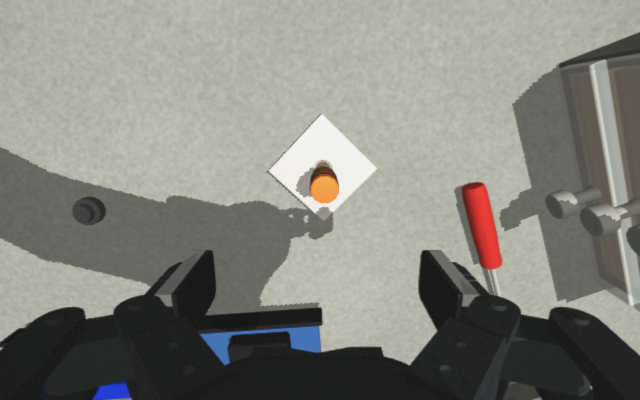

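Wrist view: handle's top at about (325,188), and the stand's top corners at (322,113), (377,168), (324,221) and (268,171).

```bash
cat >> h.py <<'E'
def blob(c,lo,hi,roi):
    x0,y0,x1,y1=roi; m=cv2.inRange(cv2.cvtColor(c["frame"][y0:y1,x0:x1],cv2.COLOR_BGR2HSV),lo,hi)
    y,x=np.nonzero(m); return (x+x0,y+y0)
E
python3 - <<'E'
from h import *
c=optics.grab_frame("wrist"); s=monitor.observe()
x,y=blob(c,(8,180,200),(22,255,255),(290,150,360,220))
print(len(x),x.min(),x.max(),y.min(),y.max(),x.mean(),y.mean())
r=(x.max()-x.min()+1)/2
top=atz(c,(x.min()+x.max())/2,y.max()+.5-r,.13); st=atz(c,322.5,168.5,.045)
print("handle",top,"stand",st, "tool",tool(top-s["position"]),tool(st-s["position"]))
E
```

```text
222 310 336 178 203 321.5315315315315 195.11261261261262
handle [0.41626125 0.31971957 0.13      ] stand [0.41573389 0.32098277 0.045     ] tool [ 0.63026591  0.28847158 10.12544549] [ 0.72272349  0.38697529 18.6254741 ]
```

```bash
python3 -m handwheel '[{"dx":0.65,"dy":0.33,"dz":0,"wx":0,"wy":0,"wz":0,"claw":100},{"dx":0,"dy":0,"dz":5,"wx":0,"wy":0,"wz":0,"claw":100},{"dx":0,"dy":0,"dz":5,"wx":0,"wy":0,"wz":0,"claw":100},{"dx":0,"dy":0,"dz":4,"wx":0,"wy":0,"wz":0,"claw":60},{"dx":0,"dy":0,"dz":0,"wx":0,"wy":0,"wz":0,"claw":30},{"dx":0,"dy":0,"dz":0,"wx":0,"wy":0,"wz":0,"claw":10},{"dx":0,"dy":0,"dz":0,"wx":0,"wy":0,"wz":0,"claw":10},{"dx":0,"dy":0,"dz":0,"wx":0,"wy":0,"wz":0,"claw":10}]' 40
```

```text
clock: 3.55
position: [0.4178, 0.3202, 0.093]
tool_rot: [3.139, 0.001, 2.772]
force: [-1.4, 0.9, 10.1]
grip_width: 0.0212
finger_force: 39.6
```

```bash
python3 -m handwheel '[{"dx":0,"dy":0,"dz":-3,"wx":0,"wy":0,"wz":0,"claw":10},{"dx":0,"dy":0,"dz":-5,"wx":0,"wy":0,"wz":0,"claw":10},{"dx":0,"dy":0,"dz":-5,"wx":0,"wy":0,"wz":0,"claw":10},{"dx":0,"dy":0,"dz":-1,"wx":0,"wy":0,"wz":0,"claw":10}]' 40
python3 -m handwheel '[{"dx":-3.4,"dy":-4.5,"dz":0,"wx":0,"wy":0,"wz":0,"claw":10},{"dx":-3.4,"dy":-4.5,"dz":0,"wx":0,"wy":0,"wz":0,"claw":10},{"dx":-3.4,"dy":-4.5,"dz":0,"wx":0,"wy":0,"wz":0,"claw":10},{"dx":-3.4,"dy":-4.5,"dz":0,"wx":0,"wy":0,"wz":0,"claw":10},{"dx":-3.4,"dy":-4.5,"dz":0,"wx":0,"wy":0,"wz":0,"claw":10},{"dx":-3.4,"dy":-4.5,"dz":0,"wx":0,"wy":0,"wz":0,"claw":10},{"dx":-3.4,"dy":-4.5,"dz":0,"wx":0,"wy":0,"wz":0,"claw":10},{"dx":0,"dy":0,"dz":0,"wx":0,"wy":0,"wz":0,"claw":10}]' 40
python3 - <<'E'
from h import *
c=optics.grab_frame("wrist"); cv2.imwrite("pics/w3.png",c["frame"]); s=monitor.observe()
print(s["clock"],s["position"],s["tool_rot"],s["force"])
print(proj(c,[.5297,-.0606,.082]),proj(c,s["position"]),proj(c,np.array(s["position"])-[0,0,.093]))
for n in("wrist","top","scene"):
  if n!="wrist": optics.grab_frame(n)
  for k in("rod_tip","socket","fitted_top"):
    for m in optics.masks_of(k,n)[:2]: print(n,k,m["p"],m["rect"])
E
```

```text
clock: 4.05
position: [0.4179, 0.32, 0.2352]
tool_rot: [3.136, 0.002, 2.771]
force: [0.0, 0.1, -1.2]
grip_width: 0.0209
finger_force: 39.4
clock: 5.05
position: [0.525, -0.0649, 0.2312]
tool_rot: [-3.14, 0.001, 2.766]
force: [-0.3, 0.9, -1.0]
grip_width: 0.0211
finger_force: 39.4
5.1 [ 0.52475558 -0.06235139  0.23102415] [-3.14106210e+00 -2.78854326e-04  2.76830773e+00] [ 0.02387903  0.68972983 -0.80796344]
[325.52525129 186.93689614] [325.59152377 253.35692231] [322.58044861 199.40817934]
wrist rod_tip 0.81 [288.0, 197.1, 60.0, 127.2]
wrist socket 0.7 [33.2, 230.4, 48.8, 25.1]
wrist socket 0.59 [267.1, 102.5, 372.9, 226.3]
wrist fitted_top 0.94 [271.4, 100.8, 368.1, 226.9]
top socket 0.79 [246.2, 129.3, 83.3, 81.0]
top fitted_top 0.77 [241.2, 126.4, 82.6, 81.9]
top fitted_top 0.39 [304.4, 246.3, 7.7, 15.2]
scene rod_tip 0.61 [203.3, 162.1, 39.8, 50.1]
scene socket 0.84 [252.6, 202.9, 131.9, 102.6]
scene fitted_top 0.64 [254.1, 203.4, 131.8, 100.7]
```

View pics/w3.png

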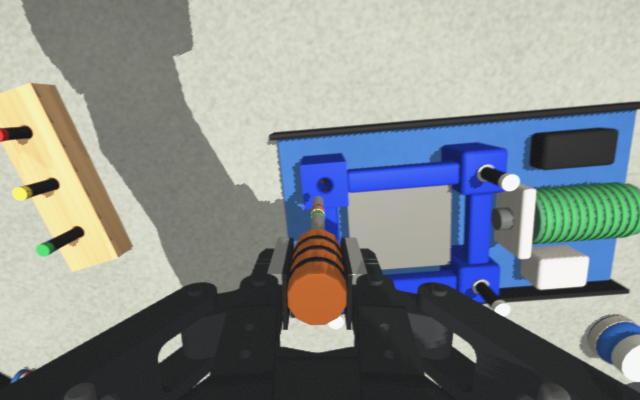

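Wrist view: the rod hangs with its tip at about (319,199), the empty socket is at about (325,185), and the post caps lie to the left, red, yellow and green from top to bottom.

```bash
python3 - <<'E'
from h import *
c=optics.grab_frame("wrist"); s=monitor.observe()
g=c["frame"][170:202,300:350]; cv2.imwrite("pics/w3c.png",cv2.resize(c["frame"][150:240,270:370],(800,600)[:2] if 0 else (600,540),interpolation=cv2.INTER_CUBIC))
m=(g.max(2)<75).astype(np.uint8); n,l,st,ce=cv2.connectedComponentsWithStats(m)
for i in range(1,n): print(st[i],ce[i]+[300,170])
print(atz(c,325,185,.082), s["position"], s["tool_rot"])
E
```

```text
[15 11  9  5 30] [318.93333333 182.93333333]
[18 22  4  2  7] [319.28571429 192.42857143]
[ 0.52787175 -0.05548268  0.082     ] [ 0.52498575 -0.0603308   0.23132831] [-3.14158249e+00  2.87338118e-05  2.77204012e+00]
```

View pics/w3c.png

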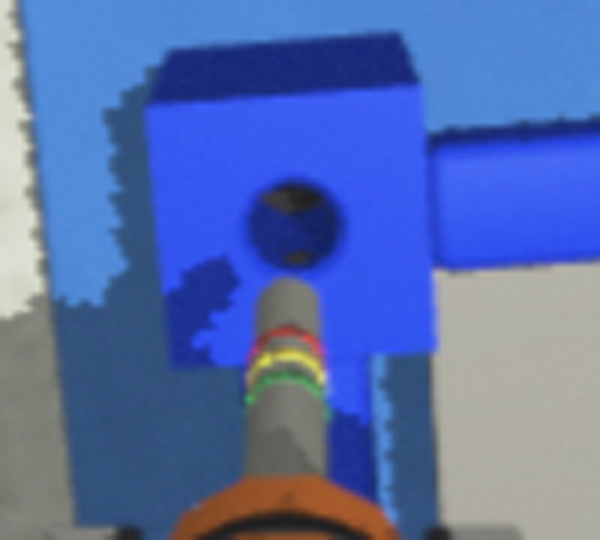

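```bash
python3 - <<'E'
from h import *
c=optics.grab_frame("wrist"); s=monitor.observe(); P=np.array(s["position"])
so=atz(c,319.2,187.5,.082); ti=atz(c,318.2,201.5,P[2]-.093)
print(so,ti,P,"tip-P tool",tool(ti-P)); print("move by tip",tool(so-ti)[:2],"move by TCP",tool(so-P)[:2],s["force"])
E
```

```text
[ 0.52813862 -0.06114891  0.082     ] [ 0.52499325 -0.0611086   0.13830487] [ 0.52499669 -0.0603681   0.23130487] tip-P tool [-0.02650215 -0.06893756  9.30000154]
move by tip [-0.29479183  0.11001905] move by TCP [-0.32129398  0.04108149] [-0.44110896 -0.47385948 -0.709964  ]
```

```bash
python3 -m handwheel '[{"dx":-0.3,"dy":0.08,"dz":2,"wx":0,"wy":0,"wz":0,"claw":10},{"dx":0,"dy":0,"dz":3,"wx":0,"wy":0,"wz":0,"claw":10},{"dx":0,"dy":0,"dz":0,"wx":0,"wy":0,"wz":0,"claw":10},{"dx":0,"dy":0,"dz":0,"wx":0,"wy":0,"wz":0,"claw":10}]' 30
python3 -m handwheel '[{"dx":0,"dy":0,"dz":0.5,"wx":0,"wy":0,"wz":0,"claw":10},{"dx":0,"dy":0,"dz":0.5,"wx":0,"wy":0,"wz":0,"claw":10},{"dx":0,"dy":0,"dz":0.5,"wx":0,"wy":0,"wz":0,"claw":10},{"dx":0,"dy":0,"dz":0,"wx":0,"wy":0,"wz":0,"claw":10}]' 30
```

```text
clock: 6.25
position: [0.5285, -0.061, 0.1822]
tool_rot: [3.141, 0.001, 2.772]
force: [-0.4, -0.5, -0.2]
grip_width: 0.0211
finger_force: 39.4
clock: 6.75
position: [0.5279, -0.0609, 0.1659]
tool_rot: [-3.141, -0.001, 2.772]
force: [-0.1, -0.9, -0.7]
grip_width: 0.0208
finger_force: 39.4
```

```bash
python3 - <<'E'
from h import *
c=optics.grab_frame("wrist"); s=monitor.observe()
cv2.imwrite("pics/w4.png",cv2.resize(c["frame"][150:270,250:390],(560,480),interpolation=cv2.INTER_CUBIC))
print(s["position"],s["force"],s["moment"],s["tool_rot"])
E
```

```text
[ 0.5280141 -0.0608198  0.166164 ] [ 0.55572044 -0.35803073 -0.56776004] [ 0.09622554 -0.00793504  0.00191568] [-3.14143041e+00 -3.06428028e-04  2.77180472e+00]
```

View pics/w4.png

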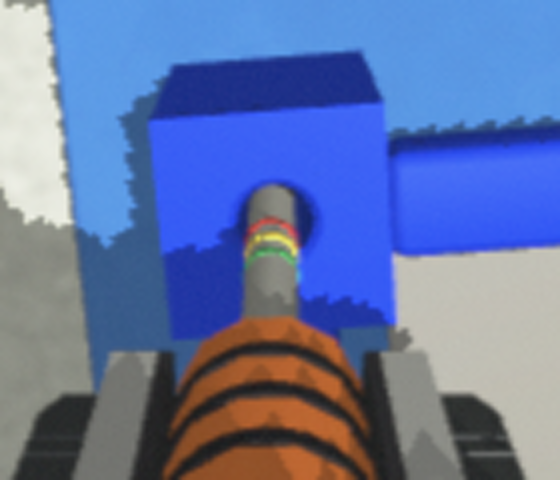

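```bash
python3 - <<'E'
from h import *
c=optics.grab_frame("wrist"); s=monitor.observe(); P=np.array(s["position"])
f=lambda X:((proj(c,X)-[250,150])*4).round(0)
for z in(0,.024,.032,.04,.085): print(z,f([P[0],P[1],P[2]-.093+z]))
print("mouth",f([.5281,-.0611,.082]))
E
```

```text
0 [277. 205.]
0.024 [278. 245.]
0.032 [279. 260.]
0.04 [279. 276.]
0.085 [282. 397.]
mouth [276. 219.]
```

Wrist view: the shaft enters the dark hole, rings at 226, 241 and 257 rows of the crop, as projected for a tip about 9 mm inside, with no side force. Now lower gently.

```bash
python3 -m handwheel '[{"dx":0,"dy":0.05,"dz":0.4,"wx":0,"wy":0,"wz":0,"claw":10},{"dx":0,"dy":0,"dz":0.4,"wx":0,"wy":0,"wz":0,"claw":10},{"dx":0,"dy":0,"dz":0.3,"wx":0,"wy":0,"wz":0,"claw":10},{"dx":0,"dy":0,"dz":0,"wx":0,"wy":0,"wz":0,"claw":10}]' 30
python3 -m handwheel '[{"dx":0,"dy":0,"dz":0.15,"wx":0,"wy":0,"wz":0,"claw":10},{"dx":0,"dy":0,"dz":0.15,"wx":0,"wy":0,"wz":0,"claw":10},{"dx":0,"dy":0,"dz":0,"wx":0,"wy":0,"wz":0,"claw":10}]' 30
python3 -m handwheel '[{"dx":0,"dy":0,"dz":0.15,"wx":0,"wy":0,"wz":0,"claw":10},{"dx":0,"dy":0,"dz":0,"wx":0,"wy":0,"wz":0,"claw":10}]' 30
```

```text
clock: 7.35
position: [0.5281, -0.0604, 0.155]
tool_rot: [-3.141, -0.0, 2.772]
force: [-0.7, -0.3, -0.8]
grip_width: 0.0212
finger_force: 39.4
clock: 7.72
position: [0.5282, -0.0604, 0.1522]
tool_rot: [-3.142, -0.0, 2.772]
force: [0.6, -0.5, 0.2]
grip_width: 0.0209
finger_force: 39.4
clock: 7.98
position: [0.5282, -0.0603, 0.1507]
tool_rot: [-3.142, -0.0, 2.772]
force: [1.3, -0.7, -0.7]
grip_width: 0.021
finger_force: 39.4
```

```bash
for i in 1; do python3 -m handwheel '[{"dx":0,"dy":0,"dz":0.15,"wx":0,"wy":0,"wz":0,"claw":10},{"dx":0,"dy":0,"dz":0,"wx":0,"wy":0,"wz":0,"claw":10}]' 30; done
python3 -m handwheel '[{"dx":0,"dy":0,"dz":0.15,"wx":0,"wy":0,"wz":0,"claw":10},{"dx":0,"dy":0,"dz":0,"wx":0,"wy":0,"wz":0,"claw":10}]' 30
```

```text
clock: 8.22
position: [0.5282, -0.0604, 0.1492]
tool_rot: [-3.141, -0.0, 2.772]
force: [-0.4, 0.1, 0.3]
grip_width: 0.021
finger_force: 39.4
clock: 8.48
position: [0.5282, -0.0604, 0.1477]
tool_rot: [-3.142, -0.0, 2.772]
force: [-1.4, 0.0, -0.7]
grip_width: 0.0208
finger_force: 39.4
```

```bash
python3 -m handwheel '[{"dx":0,"dy":0,"dz":0.15,"wx":0,"wy":0,"wz":0,"claw":10},{"dx":0,"dy":0,"dz":0.1,"wx":0,"wy":0,"wz":0,"claw":10},{"dx":0,"dy":0,"dz":0,"wx":0,"wy":0,"wz":0,"claw":10}]' 30
python3 -m handwheel '[{"dx":0,"dy":0,"dz":0.12,"wx":0,"wy":0,"wz":0,"claw":10},{"dx":0,"dy":0,"dz":0,"wx":0,"wy":0,"wz":0,"claw":10}]' 30
python3 -m handwheel '[{"dx":0,"dy":0,"dz":0.1,"wx":0,"wy":0,"wz":0,"claw":10},{"dx":0,"dy":0,"dz":0,"wx":0,"wy":0,"wz":0,"claw":10}]' 30
```

```text
clock: 8.85
position: [0.5282, -0.0604, 0.1452]
tool_rot: [-3.142, -0.0, 2.772]
force: [-0.7, 0.8, -0.7]
grip_width: 0.021
finger_force: 39.4
clock: 9.1
position: [0.5282, -0.0604, 0.144]
tool_rot: [-3.141, -0.0, 2.772]
force: [-0.2, 0.4, -0.2]
grip_width: 0.0209
finger_force: 39.4
clock: 9.35
position: [0.5282, -0.0604, 0.143]
tool_rot: [-3.142, -0.0, 2.772]
force: [-0.3, -0.1, -0.7]
grip_width: 0.021
finger_force: 39.4
```

```bash
python3 -m handwheel '[{"dx":0,"dy":0,"dz":0.1,"wx":0,"wy":0,"wz":0,"claw":10},{"dx":0,"dy":0,"dz":0,"wx":0,"wy":0,"wz":0,"claw":10}]' 30
python3 -m handwheel '[{"dx":0,"dy":0,"dz":0.1,"wx":0,"wy":0,"wz":0,"claw":10},{"dx":0,"dy":0,"dz":0,"wx":0,"wy":0,"wz":0,"claw":10}]' 30
```

```text
clock: 9.6
position: [0.5282, -0.0604, 0.142]
tool_rot: [-3.142, -0.0, 2.772]
force: [0.7, 0.1, -0.8]
grip_width: 0.0211
finger_force: 39.4
clock: 9.85
position: [0.5282, -0.0604, 0.141]
tool_rot: [-3.142, -0.0, 2.772]
force: [0.2, 0.6, 0.2]
grip_width: 0.0209
finger_force: 39.4
```

```bash
python3 -m handwheel '[{"dx":0,"dy":0,"dz":0.1,"wx":0,"wy":0,"wz":0,"claw":10},{"dx":0,"dy":0,"dz":0,"wx":0,"wy":0,"wz":0,"claw":10}]' 30
python3 -m handwheel '[{"dx":0,"dy":0,"dz":0.1,"wx":0,"wy":0,"wz":0,"claw":10},{"dx":0,"dy":0,"dz":0,"wx":0,"wy":0,"wz":0,"claw":10}]' 30
```

```text
clock: 10.1
position: [0.5282, -0.0604, 0.14]
tool_rot: [-3.142, -0.0, 2.772]
force: [-0.1, 0.7, -0.1]
grip_width: 0.0211
finger_force: 39.4
clock: 10.35
position: [0.5282, -0.0604, 0.139]
tool_rot: [-3.141, -0.0, 2.772]
force: [-0.2, 0.1, -0.1]
grip_width: 0.021
finger_force: 39.4
```

```bash
python3 -m handwheel '[{"dx":0,"dy":0,"dz":0.1,"wx":0,"wy":0,"wz":0,"claw":10},{"dx":0,"dy":0,"dz":0.1,"wx":0,"wy":0,"wz":0,"claw":10},{"dx":0,"dy":0,"dz":0,"wx":0,"wy":0,"wz":0,"claw":10}]' 30
python3 -m handwheel '[{"dx":0,"dy":0,"dz":0.1,"wx":0,"wy":0,"wz":0,"claw":10},{"dx":0,"dy":0,"dz":0,"wx":0,"wy":0,"wz":0,"claw":10}]' 30
python3 -m handwheel '[{"dx":0,"dy":0,"dz":0.07,"wx":0,"wy":0,"wz":0,"claw":10},{"dx":0,"dy":0,"dz":0,"wx":0,"wy":0,"wz":0,"claw":10}]' 30
```

```text
clock: 10.72
position: [0.5282, -0.0604, 0.137]
tool_rot: [-3.142, -0.0, 2.772]
force: [0.3, -0.3, -1.5]
grip_width: 0.0212
finger_force: 39.4
clock: 10.98
position: [0.5282, -0.0604, 0.136]
tool_rot: [-3.142, -0.0, 2.772]
force: [0.7, 1.4, -1.1]
grip_width: 0.0212
finger_force: 39.4
clock: 11.22
position: [0.5283, -0.0604, 0.1353]
tool_rot: [-3.142, -0.0, 2.772]
force: [-1.1, -0.1, 0.6]
grip_width: 0.0207
finger_force: 39.4
```

```bash
python3 -m handwheel '[{"dx":0,"dy":0,"dz":0.07,"wx":0,"wy":0,"wz":0,"claw":10},{"dx":0,"dy":0,"dz":0,"wx":0,"wy":0,"wz":0,"claw":10}]' 30
python3 -m handwheel '[{"dx":0,"dy":0,"dz":0.07,"wx":0,"wy":0,"wz":0,"claw":10},{"dx":0,"dy":0,"dz":0,"wx":0,"wy":0,"wz":0,"claw":10}]' 30
```

```text
clock: 11.48
position: [0.5286, -0.0604, 0.1351]
tool_rot: [3.141, 0.001, 2.772]
force: [-1.3, 0.4, 6.2]
grip_width: 0.0209
finger_force: 40.3
clock: 11.72
position: [0.5289, -0.0605, 0.1349]
tool_rot: [3.141, 0.002, 2.772]
force: [-2.7, -0.4, 16.3]
grip_width: 0.0211
finger_force: 41.2
```

Firm contact at TCP z 0.135, so the tip is at 0.042 and the depth is 40 mm: the long (green) post fits. Hold briefly, withdraw, and go back over the stand (0.4178, 0.3202).

```bash
python3 -m handwheel '[{"dx":0,"dy":0,"dz":0,"wx":0,"wy":0,"wz":0,"claw":10},{"dx":0,"dy":0,"dz":0,"wx":0,"wy":0,"wz":0,"claw":10},{"dx":0,"dy":0,"dz":-1,"wx":0,"wy":0,"wz":0,"claw":10},{"dx":0,"dy":0,"dz":-3,"wx":0,"wy":0,"wz":0,"claw":10},{"dx":0,"dy":0,"dz":-4,"wx":0,"wy":0,"wz":0,"claw":10},{"dx":0,"dy":0,"dz":-2,"wx":0,"wy":0,"wz":0,"claw":10},{"dx":0,"dy":0,"dz":0,"wx":0,"wy":0,"wz":0,"claw":10}]' 40
python3 - <<'E'
from h import *
s=monitor.observe(); print(s["position"],s["tool_rot"],tool(np.array([.4178,.3202,.235])-s["position"]))
E
```

```text
clock: 12.6
position: [0.5289, -0.0604, 0.2355]
tool_rot: [3.141, 0.002, 2.772]
force: [0.6, -0.6, -0.9]
grip_width: 0.0207
finger_force: 39.5
[ 0.52887971 -0.06040134  0.23547388] [3.14055621e+00 2.44203817e-03 2.77177760e+00] [2.41136207e+01 3.14721451e+01 2.11207794e-02]
```

```bash
python3 -m handwheel '[{"dx":3.44,"dy":4.5,"dz":0,"wx":0,"wy":0,"wz":0,"claw":10},{"dx":3.44,"dy":4.5,"dz":0,"wx":0,"wy":0,"wz":0,"claw":10},{"dx":3.44,"dy":4.5,"dz":0,"wx":0,"wy":0,"wz":0,"claw":10},{"dx":3.44,"dy":4.5,"dz":0,"wx":0,"wy":0,"wz":0,"claw":10},{"dx":3.44,"dy":4.5,"dz":0,"wx":0,"wy":0,"wz":0,"claw":10},{"dx":3.44,"dy":4.5,"dz":0,"wx":0,"wy":0,"wz":0,"claw":10},{"dx":3.44,"dy":4.5,"dz":0,"wx":0,"wy":0,"wz":0,"claw":10},{"dx":0,"dy":0,"dz":0,"wx":0,"wy":0,"wz":0,"claw":10}]' 40
python3 - <<'E'
from h import *
c=optics.grab_frame("wrist");c=optics.grab_frame("wrist");c=optics.grab_frame("wrist"); s=monitor.observe();P=np.array(s["position"]); print(P,s["tool_rot"],tool(np.array([.4178,.3202,.093])-P))
cv2.imwrite("pics/w5.png",cv2.resize(c["frame"][100:240,250:390],(560,560),interpolation=cv2.INTER_CUBIC))
f=lambda X:((proj(c,X)-[250,100])*4).round(0)
print(f([P[0],P[1],P[2]-.093]),f([.4157,.321,.045]))
E
```

```text
clock: 13.6
position: [0.4152, 0.3242, 0.2328]
tool_rot: [-3.141, -0.002, 2.778]
force: [0.8, -0.2, -0.8]
grip_width: 0.0209
finger_force: 39.5
[0.41755568 0.31954551 0.23328448] [-3.14016766e+00 -3.02421718e-04  2.77131917e+00] [-3.33461443e-03  8.98445667e-02  1.40283334e+01]
[275. 409.] [276. 295.]
```

View pics/w5.png

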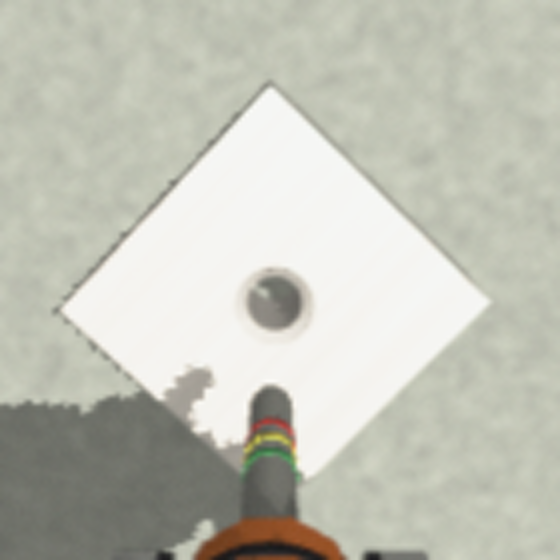

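Wrist view: the stand hole is at crop (275,302), and the rod tip hangs at (271,400) where it was projected, so alignment is within about 1 mm.

```bash
python3 -m handwheel '[{"dx":0,"dy":0.12,"dz":4,"wx":0,"wy":0,"wz":0,"claw":10},{"dx":0,"dy":0,"dz":4,"wx":0,"wy":0,"wz":0,"claw":10},{"dx":0,"dy":0,"dz":0,"wx":0,"wy":0,"wz":0,"claw":10},{"dx":0,"dy":0,"dz":1,"wx":0,"wy":0,"wz":0,"claw":10},{"dx":0,"dy":0,"dz":1.2,"wx":0,"wy":0,"wz":0,"claw":10},{"dx":0,"dy":0,"dz":1.5,"wx":0,"wy":0,"wz":0,"claw":10},{"dx":0,"dy":0,"dz":1.8,"wx":0,"wy":0,"wz":0,"claw":10},{"dx":0,"dy":0,"dz":0.3,"wx":0,"wy":0,"wz":0,"claw":10}]' 40
```

```text
clock: 14.75
position: [0.4176, 0.3211, 0.0948]
tool_rot: [-3.14, -0.001, 2.772]
force: [0.4, -0.8, -0.5]
grip_width: 0.021
finger_force: 39.5
```

Free all the way down. Lower the last millimetre, open, and go up.

```bash
python3 -m handwheel '[{"dx":0,"dy":0,"dz":0.1,"wx":0,"wy":0,"wz":0,"claw":10},{"dx":0,"dy":0,"dz":0,"wx":0,"wy":0,"wz":0,"claw":50},{"dx":0,"dy":0,"dz":0,"wx":0,"wy":0,"wz":0,"claw":70},{"dx":0,"dy":0,"dz":0,"wx":0,"wy":0,"wz":0,"claw":70},{"dx":0,"dy":0,"dz":-2,"wx":0,"wy":0,"wz":0,"claw":70},{"dx":0,"dy":0,"dz":-5,"wx":0,"wy":0,"wz":0,"claw":70},{"dx":0,"dy":0,"dz":-6,"wx":0,"wy":0,"wz":0,"claw":70},{"dx":0,"dy":0,"dz":0,"wx":0,"wy":0,"wz":0,"claw":70}]' 40
python3 - <<'E'
from h import *
c=optics.grab_frame("wrist"); s=monitor.observe();P=np.array(s["position"])
x,y=blob(c,(8,180,200),(22,255,255),(280,120,370,240)); r=(x.max()-x.min()+1)/2
print("handle",len(x),atz(c,(x.min()+x.max())/2,y.max()+.5-r,.13))
print(P,s["tool_rot"],"to green",tool(np.array([.486,-.324,.231])-P))
E
```

```text
clock: 15.75
position: [0.4195, 0.3227, 0.2292]
tool_rot: [3.135, 0.003, 2.771]
force: [0.4, 0.2, -0.6]
grip_width: 0.0598
finger_force: 0.0
handle 95 [0.41589529 0.32068325 0.13      ]
[0.41866525 0.32204325 0.22694598] [3.13814597e+00 1.57724039e-03 2.77167927e+00] to green [-29.63531998 -57.79843843  -0.55787684]
```

```bash
python3 -m handwheel '[{"dx":-2.7,"dy":-5.25,"dz":0,"wx":0,"wy":0,"wz":0,"claw":70},{"dx":-2.7,"dy":-5.25,"dz":0,"wx":0,"wy":0,"wz":0,"claw":70},{"dx":-2.7,"dy":-5.25,"dz":0,"wx":0,"wy":0,"wz":0,"claw":70},{"dx":-2.7,"dy":-5.25,"dz":0,"wx":0,"wy":0,"wz":0,"claw":70},{"dx":-2.7,"dy":-5.25,"dz":0,"wx":0,"wy":0,"wz":0,"claw":70},{"dx":-2.7,"dy":-5.25,"dz":0,"wx":0,"wy":0,"wz":0,"claw":70},{"dx":-2.7,"dy":-5.25,"dz":0,"wx":0,"wy":0,"wz":0,"claw":70},{"dx":-2.7,"dy":-5.25,"dz":0,"wx":0,"wy":0,"wz":0,"claw":70}]' 40
python3 -m handwheel '[{"dx":-2.7,"dy":-5.25,"dz":0,"wx":0,"wy":0,"wz":0,"claw":70},{"dx":-2.7,"dy":-5.25,"dz":0,"wx":0,"wy":0,"wz":0,"claw":70},{"dx":-2.7,"dy":-5.25,"dz":0,"wx":0,"wy":0,"wz":0,"claw":70},{"dx":0,"dy":0,"dz":0,"wx":0,"wy":0,"wz":-0.14,"claw":70},{"dx":0,"dy":0,"dz":0,"wx":0,"wy":0,"wz":-0.14,"claw":70},{"dx":0,"dy":0,"dz":0,"wx":0,"wy":0,"wz":0,"claw":70},{"dx":0,"dy":0,"dz":0,"wx":0,"wy":0,"wz":0,"claw":70},{"dx":0,"dy":0,"dz":0,"wx":0,"wy":0,"wz":0,"claw":70}]' 40
python3 - <<'E'
from h import *
c=optics.grab_frame("wrist"); s=monitor.observe();P=np.array(s["position"]);print(P,s["tool_rot"])
print(proj(c,[.486,-.324,.08]),proj(c,[.4315,-.318,.072])); cv2.imwrite("pics/w6.png",c["frame"])
E
```

```text
clock: 16.8
position: [0.4671, -0.15, 0.2243]
tool_rot: [-3.141, -0.001, 2.772]
force: [1.7, 1.1, 0.5]
grip_width: 0.0595
finger_force: 0.0
clock: 17.8
position: [0.4862, -0.3241, 0.2248]
tool_rot: [-3.142, -0.0, 3.05]
force: [-0.4, 0.4, -0.4]
grip_width: 0.0595
finger_force: 0.0
[ 0.48625397 -0.32413556  0.22489608] [-3.14152808e+00 -1.55869169e-04  3.05061365e+00]
[318.90623861 185.44264636] [320.18944631 120.30673147]
```

View pics/w6.png

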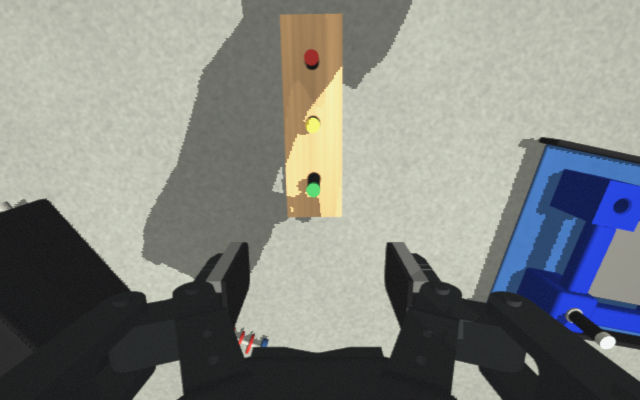

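Wrist view: the rack lies upright in the picture, with the green cap at (313,189), yellow at (313,125) and red at (311,58).

```bash
python3 - <<'E'
from h import *
c=optics.grab_frame("wrist"); s=monitor.observe();P=np.array(s["position"])
x,y=blob(c,(45,100,80),(85,255,255),(295,170,330,205)); print(len(x),x.min(),x.max(),y.min(),y.max())
g=atz(c,x.mean(),y.mean(),.08); print("green",g,tool(g-P))
x,y=blob(c,(22,120,120),(35,255,255),(295,112,330,140)); w=atz(c,x.mean(),y.mean(),.072); print("yellow",w,np.arctan2(*(g-w)[1::-1]))
o=optics.grab_frame("top"); [print(m["p"],m["rect"]) for m in optics.masks_of("shock","top")[:1]]; print(atz(o,473,152,.012))
E
```

```text
170 306 319 182 196
green [ 0.48886457 -0.32953816  0.08      ] [-0.31076544 -0.51313307 14.49630866]
yellow [ 0.43427843 -0.32524228  0.072     ] -0.0785373768546975
[ 0.66810327 -0.46871478  0.012     ]
```

```bash
python3 -m handwheel '[{"dx":-0.3,"dy":-0.52,"dz":3,"wx":0,"wy":0,"wz":0,"claw":70},{"dx":0,"dy":0,"dz":5,"wx":0,"wy":0,"wz":0,"claw":60},{"dx":0,"dy":0,"dz":5,"wx":0,"wy":0,"wz":0,"claw":60},{"dx":0,"dy":0,"dz":3.5,"wx":0,"wy":0,"wz":0,"claw":60},{"dx":0,"dy":0,"dz":1,"wx":0,"wy":0,"wz":0,"claw":40},{"dx":0,"dy":0,"dz":0,"wx":0,"wy":0,"wz":0,"claw":15},{"dx":0,"dy":0,"dz":0,"wx":0,"wy":0,"wz":0,"claw":5},{"dx":0,"dy":0,"dz":0,"wx":0,"wy":0,"wz":0,"claw":5}]' 60
python3 -m handwheel '[{"dx":0,"dy":0,"dz":0,"wx":0,"wy":0,"wz":0,"claw":5},{"dx":0,"dy":0,"dz":0,"wx":0,"wy":0,"wz":0,"claw":5}]' 60
```

```text
clock: 19.0
position: [0.4893, -0.3294, 0.0512]
tool_rot: [3.141, 0.001, 3.052]
force: [-0.7, 4.9, 2.3]
grip_width: 0.0103
finger_force: 58.6
clock: 19.25
position: [0.4893, -0.3294, 0.0511]
tool_rot: [3.141, 0.001, 3.052]
force: [-1.4, 6.1, 3.6]
grip_width: 0.01
finger_force: 58.8
```

```bash
python3 -m handwheel '[{"dx":0,"dy":0,"dz":-2,"wx":0,"wy":0,"wz":0,"claw":5},{"dx":0,"dy":0,"dz":-4,"wx":0,"wy":0,"wz":0,"claw":5},{"dx":0,"dy":0,"dz":-5,"wx":0,"wy":0,"wz":0,"claw":5},{"dx":0,"dy":0,"dz":-3,"wx":0,"wy":0,"wz":0,"claw":5}]' 60
python3 -m handwheel '[{"dx":-0.3,"dy":5.4,"dz":0,"wx":0,"wy":0,"wz":0,"claw":5},{"dx":-0.3,"dy":5.4,"dz":0,"wx":0,"wy":0,"wz":0,"claw":5},{"dx":-0.3,"dy":5.4,"dz":0,"wx":0,"wy":0,"wz":0,"claw":5},{"dx":-0.3,"dy":5.4,"dz":0,"wx":0,"wy":0,"wz":0,"claw":5},{"dx":-0.3,"dy":5.4,"dz":0,"wx":0,"wy":0,"wz":0,"claw":5},{"dx":0,"dy":0,"dz":0,"wx":0,"wy":0,"wz":0,"claw":5},{"dx":0,"dy":0,"dz":0,"wx":0,"wy":0,"wz":0,"claw":5},{"dx":0,"dy":0,"dz":0,"wx":0,"wy":0,"wz":0,"claw":5}]' 60
python3 - <<'E'
from h import *
c=optics.grab_frame("wrist"); s=monitor.observe();P=np.array(s["position"]);print(P,s["tool_rot"],tool(np.array([.5281,-.0607,P[2]])-P))
f=lambda X:((proj(c,X)-[250,150])*4).round(0)
print("foot",f(P-[0,0,.051]),"top",f(P+[0,0,.029]),"mouth",f([.5281,-.0609,.082]))
cv2.imwrite("pics/w7.png",cv2.resize(c["frame"][150:280,250:390],(560,520),interpolation=cv2.INTER_CUBIC))
E
```

```text
clock: 19.75
position: [0.4892, -0.3309, 0.1945]
tool_rot: [-3.139, 0.004, 3.051]
force: [0.5, -0.0, -1.1]
grip_width: 0.0098
finger_force: 58.6
clock: 20.75
position: [0.5279, -0.0637, 0.1907]
tool_rot: [-3.141, 0.001, 3.05]
force: [0.3, -0.3, 0.2]
grip_width: 0.0103
finger_force: 58.7
[ 0.52787352 -0.06361449  0.19050489] [-3.14123453e+00  6.83032953e-04  3.04963631e+00] [ 4.21040280e-03  2.92297795e-01 -1.07554672e-04]
foot [279. 282.] top [286. 559.] mouth [291. 184.]
```

View pics/w7.png

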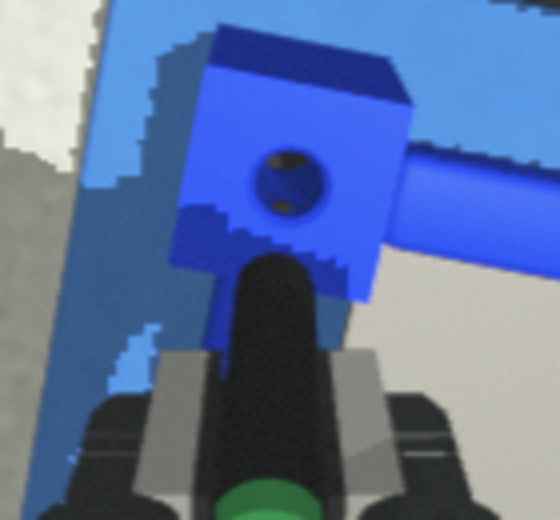

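Wrist view: the mouth is at crop (289,184) and the foot's centre at about (275,288). The post hangs upright between the pads.

```bash
python3 - <<'E'
from h import *
c=optics.grab_frame("wrist"); s=monitor.observe();P=np.array(s["position"]);print(P,s["tool_rot"],s["force"])
m=atz(c,322.25,196,.082)
for v in(221,222,223): 
  f=atz(c,318.75,v,P[2]-.051); print(v,tool(f-P),"need",tool(m-f)[:2])
print("by TCP",tool(m-P)[:2], m)
E
```

```text
[ 0.52784517 -0.06342417  0.19033359] [-3.14132740e+00  4.58234357e-04  3.04987025e+00] [0.95567741 0.05043458 0.2592957 ]
221 [-0.02608065 -0.07084769  5.10003146] need [0.04932621 0.29651276]
222 [-0.08966708 -0.07071059  5.10006056] need [0.11291264 0.29637566]
223 [-0.15335697 -0.07057326  5.10008971] need [0.17660252 0.29623833]
by TCP [0.02324556 0.22566507] [ 0.52786719 -0.06118888  0.082     ]
```

```bash
python3 -m handwheel '[{"dx":0.06,"dy":0.27,"dz":2,"wx":0,"wy":0,"wz":0,"claw":5},{"dx":0,"dy":0,"dz":3,"wx":0,"wy":0,"wz":0,"claw":5},{"dx":0,"dy":0,"dz":0,"wx":0,"wy":0,"wz":0,"claw":5},{"dx":0,"dy":0,"dz":0,"wx":0,"wy":0,"wz":0,"claw":5}]' 60
python3 - <<'E'
from h import *
c=optics.grab_frame("wrist"); s=monitor.observe();P=np.array(s["position"]);print(P,s["tool_rot"],s["force"])
F=c["frame"].astype(int); print("pred foot",proj(c,P-[0,0,.051]),"mouth",proj(c,[.5280,-.0610,.082]))
cs=[proj(c,np.array([.528,-.061,.082])+np.array([np.cos(-.29)*a-np.sin(-.29)*b,np.sin(-.29)*a+np.cos(-.29)*b,0])) for a,b in((-.02,-.02),(-.02,.02),(.02,.02),(.02,-.02))]; print("corners",np.round(cs,1).tolist())
for r in range(186,262,5):
    # classify: B bright blue, d dark blue, k black
    row=F[r,285:360]; print(r,"".join("k" if p.max()<60 else "B" if p[0]>200 and p[2]<90 else "d" if p[0]>1.6*p[2]+30 and p[1]<100 else "L" if p[0]>p[2]+40 else "." for p in row))
E
```

```text
clock: 21.35
position: [0.5279, -0.06, 0.1409]
tool_rot: [-3.141, 0.001, 3.051]
force: [0.6, -0.7, 0.3]
grip_width: 0.0099
finger_force: 58.6
[ 0.52807743 -0.05984114  0.14110669] [3.14156146e+00 1.28987509e-03 3.05112878e+00] [-0.29948587 -0.04286011  0.60530821]
pred foot [319.86906878 221.07760454] mouth [317.90160178 216.88482189]
corners [[292.2, 179.9], [356.4, 192.6], [342.2, 251.8], [280.8, 240.2]]
186 dddddBBBBBBBBBBBBBBBBBBBBBBBBBBBBBBBddddddddddddddddddddddddddddddddBLLLLLL
191 ddddBBBBBBBBBBBBBBBBBBBBBBBBBBBBBBBBBBBBBBBBBBBBBBBBBBBBBBBBBdddddddddBLLLL
196 dddBBBBBBBBBBBBBBBBBBBBBBBBBBBBBBBBBBBBBBBBBBBBBBBBBBBBBBBBBBBBBBBBBBBBBLLL
201 dddBBBBBBBBBBBBBBBBBBBBBBBBBBBBBBBBBBBBBBBBBBBBBBBBBBBBBBBBBBBBBBBBBBBddddd
206 ddBBBBBBBBBBBBBBBBBBBBBBBBBBBBBBBddBBBBBBBBBBBBBBBBBBBBBBBBBBBBBBBBBddddddd
211 dBBBBBBBBBBBBBBBBBBBBBBddddddddddddddddddddBBBBBBBBBBBBBBBBBBBBBBBBBBBBBBBB
216 dddBBBBBBBdddddddddddddddd.kkkkkkkkkkkkkkdddBBBBBBBBBBBBBBBBBBBBBBBBBBBBBBB
221 ddddddddddddddddddddddddkkkkkkkkkkkkkkkkkkkdddddddddBBBBBBBBBBBBBBBBBBBBBBB
226 ddddddddddddddddddddddddkkkkkkkkkkkkkkkkkkkLdddddddddddddddddddddddddBBBBBB
231 ddddddddddddddddddddddd.kkkkkkkkkkkkkkkkkkk.dddddddddddddddddddddddddddddBB
236 dddddddddddddddddddddddkkkkkkkkkkkkkkkkkkkkkddddddddddddddddL.........LLdBB
241 ddddL............kkk..kkkkkkkkkkkkkkkkkkkkkkkkk............................
246 dddL.............kkkkkkkkkkkkkkkkkkkkkkkkkkkkkkk...........................
251 kk..............kkkkkkkkkkkkkkkkkkkkkkkkkkkkkkkk...............kkkkkkkkkk..
256 k..............kkkkkkkkkkkkkkkkkkkkkkkkkkkkkkkkkk...............kkkkkkkkkkk
261 ...............kkkkkkkkkkkkkkkkkkkkkkkkkkkkkkkkkkk...............kkkkkkkkkk
```

```bash
python3 -m handwheel '[{"dx":0.04,"dy":-0.02,"dz":0.4,"wx":0,"wy":0,"wz":0,"claw":5},{"dx":0,"dy":0,"dz":0.3,"wx":0,"wy":0,"wz":0,"claw":5},{"dx":0,"dy":0,"dz":0.15,"wx":0,"wy":0,"wz":0,"claw":5},{"dx":0,"dy":0,"dz":0,"wx":0,"wy":0,"wz":0,"claw":5}]' 60
python3 -m handwheel '[{"dx":0,"dy":0,"dz":0.1,"wx":0,"wy":0,"wz":0,"claw":5},{"dx":0,"dy":0,"dz":0.1,"wx":0,"wy":0,"wz":0,"claw":5},{"dx":0,"dy":0,"dz":0,"wx":0,"wy":0,"wz":0,"claw":5}]' 60
```

```text
clock: 21.9
position: [0.5272, -0.0597, 0.1314]
tool_rot: [-3.141, 0.0, 3.052]
force: [-0.6, -0.9, -0.5]
grip_width: 0.0098
finger_force: 58.6
clock: 22.28
position: [0.5272, -0.0597, 0.1295]
tool_rot: [-3.142, 0.0, 3.052]
force: [0.2, -0.9, -0.7]
grip_width: 0.0103
finger_force: 58.5
```

```bash
python3 -m handwheel '[{"dx":0,"dy":0,"dz":0.15,"wx":0,"wy":0,"wz":0,"claw":5},{"dx":0,"dy":0,"dz":0.15,"wx":0,"wy":0,"wz":0,"claw":5},{"dx":0,"dy":0,"dz":0,"wx":0,"wy":0,"wz":0,"claw":5}]' 60
python3 -m handwheel '[{"dx":0,"dy":0,"dz":0.15,"wx":0,"wy":0,"wz":0,"claw":5},{"dx":0,"dy":0,"dz":0.15,"wx":0,"wy":0,"wz":0,"claw":5},{"dx":0,"dy":0,"dz":0,"wx":0,"wy":0,"wz":0,"claw":5}]' 60
```

```text
clock: 22.65
position: [0.5271, -0.0597, 0.1264]
tool_rot: [-3.142, -0.0, 3.052]
force: [2.3, -2.2, -1.6]
grip_width: 0.0099
finger_force: 58.4
clock: 23.02
position: [0.5272, -0.0596, 0.1234]
tool_rot: [3.142, 0.0, 3.052]
force: [2.7, -2.0, -0.9]
grip_width: 0.01
finger_force: 58.6
```

```bash
python3 -m handwheel '[{"dx":-0.04,"dy":-0.05,"dz":0.1,"wx":0,"wy":0,"wz":0,"claw":5},{"dx":0,"dy":0,"dz":0.15,"wx":0,"wy":0,"wz":0,"claw":5},{"dx":0,"dy":0,"dz":0,"wx":0,"wy":0,"wz":0,"claw":5}]' 60
python3 -m handwheel '[{"dx":0,"dy":0,"dz":0.2,"wx":0,"wy":0,"wz":0,"claw":5},{"dx":0,"dy":0,"dz":0.2,"wx":0,"wy":0,"wz":0,"claw":5},{"dx":0,"dy":0,"dz":0,"wx":0,"wy":0,"wz":0,"claw":5}]' 60
```

```text
clock: 23.4
position: [0.5273, -0.06, 0.1207]
tool_rot: [3.142, -0.0, 3.052]
force: [3.3, -0.7, -4.6]
grip_width: 0.0102
finger_force: 58.3
clock: 23.78
position: [0.5273, -0.0601, 0.1167]
tool_rot: [-3.142, -0.0, 3.052]
force: [3.1, -1.6, -4.3]
grip_width: 0.0101
finger_force: 58.5
```

```bash
python3 -m handwheel '[{"dx":-0.04,"dy":-0.03,"dz":0.2,"wx":0,"wy":0,"wz":0,"claw":5},{"dx":0,"dy":0,"dz":0.2,"wx":0,"wy":0,"wz":0,"claw":5},{"dx":0,"dy":0,"dz":0.2,"wx":0,"wy":0,"wz":0,"claw":5},{"dx":0,"dy":0,"dz":0,"wx":0,"wy":0,"wz":0,"claw":5}]' 60
python3 -m handwheel '[{"dx":0,"dy":0,"dz":0.2,"wx":0,"wy":0,"wz":0,"claw":5},{"dx":0,"dy":0,"dz":0.2,"wx":0,"wy":0,"wz":0,"claw":5},{"dx":0,"dy":0,"dz":0,"wx":0,"wy":0,"wz":0,"claw":5}]' 60
```

```text
clock: 24.28
position: [0.5276, -0.0605, 0.1106]
tool_rot: [-3.141, -0.001, 3.052]
force: [2.2, -0.3, -5.5]
grip_width: 0.0095
finger_force: 58.3
clock: 24.65
position: [0.5276, -0.0604, 0.1067]
tool_rot: [-3.142, -0.0, 3.052]
force: [2.1, -0.2, 2.3]
grip_width: 0.0101
finger_force: 58.5
```

```bash
python3 -m handwheel '[{"dx":-0.02,"dy":0,"dz":0.2,"wx":0,"wy":0,"wz":0,"claw":5},{"dx":0,"dy":0,"dz":0.2,"wx":0,"wy":0,"wz":0,"claw":5},{"dx":0,"dy":0,"dz":0.2,"wx":0,"wy":0,"wz":0,"claw":5},{"dx":0,"dy":0,"dz":0,"wx":0,"wy":0,"wz":0,"claw":5}]' 60
python3 -m handwheel '[{"dx":0,"dy":0,"dz":0.2,"wx":0,"wy":0,"wz":0,"claw":5},{"dx":0,"dy":0,"dz":0.15,"wx":0,"wy":0,"wz":0,"claw":5},{"dx":0,"dy":0,"dz":0,"wx":0,"wy":0,"wz":0,"claw":5}]' 60
python3 - <<'E'
from h import *
c=optics.grab_frame("wrist")
for n in("w6","x"):
    F=c["frame"]
    if n=="w6": continue
    x,y=blob(c,(45,100,40),(85,255,255),(290,240,350,330)); print(len(x),x.min(),x.max(),y.min(),y.max(),x.mean(),y.mean())
# w7 crop: rescale back for comparison
w=cv2.resize(cv2.imread("pics/w7.png"),(140,130),interpolation=cv2.INTER_AREA); m=cv2.inRange(cv2.cvtColor(w,cv2.COLOR_BGR2HSV),(45,100,40),(85,255,255)); y,x=np.nonzero(m); print("w7 cap top row",y.min()+150,"cols",x.min()+250,x.max()+250)
E
```

```text
clock: 25.15
position: [0.5278, -0.0605, 0.1007]
tool_rot: [-3.142, -0.001, 3.052]
force: [-0.2, -0.5, -4.8]
grip_width: 0.0098
finger_force: 58.5
clock: 25.52
position: [0.5279, -0.0605, 0.0973]
tool_rot: [-3.142, -0.0, 3.052]
force: [0.3, 0.7, -4.5]
grip_width: 0.0102
finger_force: 58.5
934 303 331 269 306 316.6595289079229 287.8340471092077
w7 cap top row 269 cols 304 330
```

```bash
python3 -m handwheel '[{"dx":0,"dy":0,"dz":0.15,"wx":0,"wy":0,"wz":0,"claw":5},{"dx":0,"dy":0,"dz":0.1,"wx":0,"wy":0,"wz":0,"claw":5},{"dx":0,"dy":0,"dz":0,"wx":0,"wy":0,"wz":0,"claw":5}]' 60
python3 -m handwheel '[{"dx":0,"dy":0,"dz":0.08,"wx":0,"wy":0,"wz":0,"claw":5},{"dx":0,"dy":0,"dz":0,"wx":0,"wy":0,"wz":0,"claw":5}]' 60
python3 -m handwheel '[{"dx":0,"dy":0,"dz":0.07,"wx":0,"wy":0,"wz":0,"claw":5},{"dx":0,"dy":0,"dz":0,"wx":0,"wy":0,"wz":0,"claw":5}]' 60
```

```text
clock: 25.95
position: [0.5279, -0.0605, 0.0948]
tool_rot: [-3.142, -0.0, 3.052]
force: [0.3, -0.0, -5.2]
grip_width: 0.0101
finger_force: 58.6
clock: 26.2
position: [0.5279, -0.0605, 0.094]
tool_rot: [-3.142, -0.0, 3.052]
force: [-0.8, 0.6, -4.5]
grip_width: 0.01
finger_force: 58.6
clock: 26.45
position: [0.528, -0.0605, 0.0935]
tool_rot: [-3.142, -0.0, 3.052]
force: [-2.0, -0.5, -0.9]
grip_width: 0.01
finger_force: 58.8
```

Force is starting to change, so small steps now.

```bash
python3 -m handwheel '[{"dx":0,"dy":0,"dz":0.05,"wx":0,"wy":0,"wz":0,"claw":5},{"dx":0,"dy":0,"dz":0,"wx":0,"wy":0,"wz":0,"claw":5}]' 60
python3 -m handwheel '[{"dx":0,"dy":0,"dz":0.03,"wx":0,"wy":0,"wz":0,"claw":5},{"dx":0,"dy":0,"dz":0,"wx":0,"wy":0,"wz":0,"claw":5}]' 60
```

```text
clock: 26.7
position: [0.528, -0.0605, 0.0929]
tool_rot: [-3.142, -0.0, 3.052]
force: [-0.7, -0.2, -2.3]
grip_width: 0.0102
finger_force: 58.7
clock: 26.95
position: [0.5281, -0.0605, 0.0928]
tool_rot: [3.142, 0.0, 3.052]
force: [-2.6, 0.1, 2.8]
grip_width: 0.0102
finger_force: 58.9
```

```bash
python3 -m handwheel '[{"dx":0,"dy":0,"dz":0.05,"wx":0,"wy":0,"wz":0,"claw":5},{"dx":0,"dy":0,"dz":0,"wx":0,"wy":0,"wz":0,"claw":5}]' 60
```

```text
clock: 27.2
position: [0.5283, -0.0605, 0.0927]
tool_rot: [3.141, 0.001, 3.052]
force: [-4.9, 1.4, 11.3]
grip_width: 0.0101
finger_force: 60.1
```

On the bottom (stiff contact, foot about 0.042). Release, go up, and check.

```bash
python3 -m handwheel '[{"dx":0,"dy":0,"dz":0,"wx":0,"wy":0,"wz":0,"claw":5},{"dx":0,"dy":0,"dz":0,"wx":0,"wy":0,"wz":0,"claw":25},{"dx":0,"dy":0,"dz":0,"wx":0,"wy":0,"wz":0,"claw":50},{"dx":0,"dy":0,"dz":0,"wx":0,"wy":0,"wz":0,"claw":50},{"dx":0,"dy":0,"dz":-2,"wx":0,"wy":0,"wz":0,"claw":50},{"dx":0,"dy":0,"dz":-5,"wx":0,"wy":0,"wz":0,"claw":50},{"dx":0,"dy":0,"dz":-5,"wx":0,"wy":0,"wz":0,"claw":50},{"dx":0,"dy":0,"dz":0,"wx":0,"wy":0,"wz":0,"claw":50}]' 60
python3 - <<'E'
from h import *
for _ in range(4): c=optics.grab_frame("wrist")
s=monitor.observe();print(s["position"],s["force"])
x,y=blob(c,(45,100,60),(85,255,255),(280,120,360,260))
u,v=x.mean(),y.mean(); print(len(x),x.min(),x.max(),y.min(),y.max()); print("cap at z .122",atz(c,u,v,.122),"diameter px exp",np.linalg.norm(proj(c,[.528,-.0545,.122])-proj(c,[.528,-.0665,.122])))
for z in(.122,.127): print(z,proj(c,[.528,-.0607,z]))
sc=optics.grab_frame("scene"); cx=[int(k) for k in proj(sc,[.528,-.0607,.122])]; print("scene exp",proj(sc,[.528,-.0607,.120]))
x,y=blob(sc,(45,80,50),(85,255,255),(cx[0]-15,cx[1]-15,cx[0]+15,cx[1]+15)); print(len(x),x.mean(),y.mean())
x,y=blob(sc,(8,150,100),(22,255,255),(380,160,440,230)); print("handle",len(x),x.mean(),y.mean(),proj(sc,[.4165,.3205,.11]))
E
```

```text
clock: 28.2
position: [0.5297, -0.0607, 0.2155]
tool_rot: [3.141, 0.006, 3.052]
force: [0.6, -1.1, -0.3]
grip_width: 0.0423
finger_force: 0.0
[ 0.5275662  -0.06044331  0.2113051 ] [-0.31876808 -0.64697419 -0.97334536]
258 307 323 194 212
cap at z .122 [ 0.52706376 -0.0631021   0.122     ] diameter px exp 16.862146358657586
0.122 [318.84858267 203.60112571]
0.127 [318.88730897 205.57290144]
scene exp [290.04002304 205.1284373 ]
14 289.2857142857143 205.0
handle 32 414.9375 194.71875 [413.96957094 196.35784445]
```

```bash
python3 -c "
from workcell import job_done
print(job_done())"
```

```text
the job is handed in; nothing more can be done
None
```

I felt the socket bottom at 40 mm with the depth rod, put the rod back in its stand, pushed the green-capped long post fully home, and handed the job in; the last camera check showed the post's cap level and the rod in its stand, but the hand-in call gave no verdict.

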